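Let the indexing dial back one notch

TASK

The indexing dial has been turned one notch too far. With a closed fingertip push the upright plate of the ratchet pawl outward so that the pawl's nose lifts clear of the teeth and stays up, push the dial backward (anticlockwise seen from above) by exactly one tooth using one of its posts, then push the plate back so that the nose is fully down in the new notch. Only touch and push: do not pick up the bushings that ride on the dial or knock them off, and leave the other things on the bench alone.

Things in the scene. Friction and masses are not known exactly. Their poses are not given: they have to be found in the camera images.
- fixture: Fixed indexing fixture: round aluminium base 230 mm across, 22 mm high, with a dial on top and a pawl bracket on its +y side. Origin: centre of its underside on the bench, on the dial's vertical axis. +y points outward from the axis to the pawl; yaw within +-0.8 rad. Bracket: two cheeks, 44 mm wide over all, 107 to 143 mm from the axis, top 80 mm above the bench; its 22 mm foot reaches 168 mm.
- dial (a joint): Angle (rad) of the dark steel dial, 200 mm across, about the fixture's z; positive = anticlockwise from above = backward. Starts within +-0.05 in the notch at 0; one notch back is 0.524, and the pawl drops fully in only within about 0.1 of that. With the pawl down it is blocked backward after about 0.1. It turns stiffly (about 3 N at a post) and stays where left.
- pawl (a joint): Angle (rad) of the dark steel pawl about its level pivot (along the fixture's x axis): 0 is fully down with its nose in a notch, growing as the nose lifts and the plate leans outward; stop at 1.0. The nose is clear of the teeth above about 0.25. The pivot is stiff (0.1 N m, about 2 N at the plate's top): the pawl stays where it is left, up or down.
- dial_center (a point): Centre of the dial's flat top, 50 mm above the bench; a flat hub cap here, 32 mm across, is 6 mm high. Round the rim (78 to 100 mm from the axis) stand 12 saw teeth 8 mm high, 0.524 rad (30 degrees) apart, their steep faces looking anticlockwise.
- pawl_pivot (a point): The pawl's pivot axis, at fixture (0, 124, 68) mm; fixed to the fixture.
- plate_top (a point): Middle of the top edge of the pawl's thumb plate, 26 mm wide (fixture x), 6 mm thick, 65 mm high. Pawl down: upright, top at fixture (0, 94, 133) mm. Push its inner face outward near the top to lift the nose, its outer face inward to lower it. Keep the fingertip 45 mm or more above the pivot: there it clears the bracket and does not jam. With the pawl up at 0.7 the top is at (0, 143, 137) mm.
- pawl_nose (a point): Middle of the lower tip of the pawl's nose (10 mm wide, 12 mm along the arm), 34 mm inward of the pivot; when down it is 1.5 mm above the dial's top.
- post0_top (a point): Top centre of a bare steel post of the dial, 12 mm thick, standing from the dial's top to 100 mm above the bench, 50 mm from the dial's axis. With the dial at 0 it is 15 degrees anticlockwise of the fixture's +x axis (75 degrees clockwise of the pawl). Nothing taller than the teeth stands within 40 mm of it.
- post1_top (a point): The same on a second post, 120 degrees anticlockwise from post0; a bushing rides on it.
- post2_top (a point): The same on the third post, 240 degrees anticlockwise from post0; a bushing rides on it.
- bushing_a: Loose steel bushing, 34 mm across, bore 22 mm, 20 mm high, standing on the dial round one of the posts post1 or post2; it rides with the dial. Origin at the centre of its underside.
- bushing_b: Loose steel bushing, 34 mm across, bore 22 mm, 27 mm high, round the other of these posts. Origin at the centre of its underside.
- gauge_ring: Loose steel ring 52 mm across, 22 mm high, lying on the bench beside the fixture; leave alone. Origin at the centre of its underside.
- plug_gauge: Loose steel plug, foot 32 mm across, 62 mm high, standing on the bench beside the fixture; leave alone. Origin at the centre of its underside.
- scanner: Loose yellow and black hand scanner, 180 mm long, 50 mm high, on the left of the bench; leave alone. Origin under its handle.
- torque_wrench: Loose torque wrench 365 mm long with a green grip, on the right of the bench; leave alone. Origin at mid-length on the bench.

How it is judged:
On the way, in this order (a step that is already met when the one before it is completed fails the run):
1. the pawl's nose is lifted clear of the teeth and the dial is still in its first notch (value of joint pawl above 0.23 rad and value of joint dial between -0.2 and 0.2 rad), for 0.2 s.
2. with the pawl up, the dial stands one notch back (value of joint pawl above 0.2 rad and value of joint dial between 0.384 and 0.664 rad), for 0.2 s.
At the end, for the whole second after the job is handed in: The pawl is fully down (within 0.06 rad), the dial is at rest one notch back (0.524 +-0.14 rad), and both bushings still ride on the dial (value of joint pawl below 0.06 rad and value of joint dial between 0.384 and 0.664 rad and velocity of joint dial between -0.05 and 0.05 rad/s and (horizontal distance between bushing_a and post1_top below 0.012 m or horizontal distance between bushing_a and post2_top below 0.012 m) and (horizontal distance between bushing_b and post1_top below 0.012 m or horizontal distance between bushing_b and post2_top below 0.012 m)); the robot touches nothing.
It fails at once if a bushing is lifted more than 15 mm or falls off the dial (height (world z) of any of bushing_a, bushing_b above 0.065 m or height (world z) of any of bushing_a, bushing_b below 0.04 m).
It fails at once if the gauge ring is lifted, tipped over or shoved more than 40 mm (distance of gauge_ring from where it was at the start of the episode above 0.04 m or height (world z) of gauge_ring above 0.03 m or angle between gauge_ring's own z axis and vertical above 0.6 rad).
It fails at once if the plug gauge is lifted, tipped over or shoved more than 40 mm (distance of plug_gauge from where it was at the start of the episode above 0.04 m or height (world z) of plug_gauge above 0.03 m or angle between plug_gauge's own z axis and vertical above 0.6 rad).
It fails at once if the scanner is lifted, tipped over or shoved more than 40 mm (distance of scanner from where it was at the start of the episode above 0.04 m or height (world z) of scanner above 0.03 m).
It fails at once if the torque wrench is lifted, tipped over or shoved more than 40 mm (distance of torque_wrench from where it was at the start of the episode above 0.04 m or height (world z) of torque_wrench above 0.03 m).
It also fails if it takes over 58 s, if anything falls off the work surface, if the arm or the gripper's body presses on something with over 40 N, if the wrist force passes 120 N, or if a joint passes its speed limit or range.

ROBOT

A 6-joint arm with a two-finger parallel gripper is mounted at the origin on the work surface. World frame = base frame: x ahead of the robot, y to its left, z up, the work surface at z = 0. Lengths are in m, angles in rad, forces in N, time in s.
With the tool pointing down it reaches from about 0.3 to 0.875 m from the base axis. Payload 4.2 kg.
Tool frame: the origin (TCP) lies on the centre line of the jaws, within the pads' length; the fingertips stand 25 mm ahead of it and the grasp point (between the pads) lies 6 mm ahead of it; z points along the fingers, y is the line along which they close (so a half turn about z gives the same grasp; the last joint's range is limited). The gripper opens to 85 mm and grips with 20 to 120 N. Pads are 22 mm wide; open, the fingers measure 114 mm over their backs; the gripper's body (76 mm by 85 mm) begins 54 mm behind the grasp point. The pads swing forward as they close: fully open they stand 13 mm farther back than shut.
Start: joints at [-1.189, 0.32, 1.565, -0, 1.257, -0.02], TCP at [0.225, -0.529, 0.256] pointing down, gripper open.
Joint ranges: [-3.11, 3.11], [-0.84, 2.01], [0.21, 2.61], [-1.34, 4.49], [0.05, 2.63], [-2.56, 2.56]. Speed limits (rad/s): [2.57, 2.57, 3.14, 3.14, 3.14, 3.14].

INTERFACE

Orientations are given as a unit quaternion [x, y, z, w].
In Python, from rig import arm gives the robot as it stands. The module is installed in compiled form; this text tells all that it offers.
- The arm moves only by the shell command python3 -m handwheel 'ROWS' [FORCE]. ROWS is JSON, a list of rows, each an object of numbers: "wx", "wy", "wz": the turn, a rotation vector about the tool's x, y, z in units of 5 degrees (1.0 is 5 degrees); "dx", "dy", "dz": the shift along the tool's x, y, z in units of 40 mm (1.0 is 40 mm); "fingers": the finger opening in mm, from 0 to 85.4. A call has 1 to 20 rows; each row shifts and turns the commanded pose from where the row before left it, along the tool's axes as they then stand; what a row does not reach is not made up. A row lasts 1/12 s, in which the tool goes at most 41.7 mm and 7.16 degrees, less where a joint would pass 70% of its speed; a pose out of reach is approached as far as the arm can. A call is refused whole if a number of a shift passes 1 or a number of a turn 1, either way. A call with a gripper value outside its range is refused whole. The fingers move at their own pace and stop on an object; FORCE is the grip in N (left out, the last holds). Time passes only in rows, so rows that do not move let the fingers close. It gives the time, the measured TCP pose, the force, the opening and the grip force at its end, in the units of the state.
- arm.read_state(): the state, without advancing time (a new reading comes with each control period).
- arm.grab_frame(name): name is "scene" or "side" or "wrist"; returns the picture (384x512x3 uint8, red, green, blue); there is no depth.
- arm.calibration(name): a dict with "camera_matrix" (3x3 intrinsics, pixels), "origin" and "orientation" of the camera in the world; the wrist camera has in their place "tool_from_camera" (4x4, takes a point from camera to tool coordinates, whose origin is the TCP and whose axes are the flange's). Camera axes: x right, y down, z forward; pixel columns grow to the right and rows downward; lengths in m; the calibration is good to about 2 mm. A picture is of the moment at which its call begins: read the wrist's pose just before it. calibration takes no time and is no camera call.
- arm.hand_in(): hands the job in; it is judged then, once.
The state is a dict: "time_s": time; "joints": joint angles; "dq": joint speeds; "joint_efforts": joint torques, N m; "tcp_pos": TCP position; "orientation": TCP orientation; "force": force on the tool from outside, world axes, zero at the start; "torque": the same for the moment, N m; "grip_width": opening from 0.0 (shut) to 1.0 (fully open); "gripper_force": force on a finger pad.
Only numpy, scipy, OpenCV 4.12 (cv2) and the standard library are available. Lean on these libraries where they do the work, as an engineer would, in place of code of your own. Each camera call takes 0.05 s, during which the arm holds its last target. There are 200 camera calls.

## Working session

There is one attempt and no reset: what is moved stays moved. The work goes in short steps, Python scripts to look and compute and a shell command to move; the robot and the scene stay as the last step left them, time stands still between calls to the robot, and variables do not carry over. Pictures are saved under pics/ and viewed, at most 10 in all, crops included, and the job is handed in when it is done.

```bash
mkdir -p pics
python3 - <<'E'
from rig import arm
import cv2,numpy as np
np.set_printoptions(precision=4,suppress=True)
for n in ["scene","side"]:
    im=arm.grab_frame(n); cv2.imwrite(f"pics/{n}0.png",im[:,:,::-1])
    c=arm.calibration(n); print(n,c)
s=arm.read_state();print(s["time_s"],s["tcp_pos"],s["orientation"])
a=[cv2.imread(f"pics/{n}0.png") for n in["scene","side"]]
E
```

```text
scene {'camera_matrix': array([[421.3188,   0.    , 265.654 ],
       [  0.    , 421.3188, 192.5859],
       [  0.    ,   0.    ,   1.    ]]), 'origin': array([ 1.5363, -0.4622,  0.9938]), 'orientation': array([ 0.7705,  0.4715, -0.2338, -0.3596])}
side {'camera_matrix': array([[490.5705,   0.    , 245.1794],
       [  0.    , 490.5705, 188.287 ],
       [  0.    ,   0.    ,   1.    ]]), 'origin': array([-0.1983,  0.9003,  1.1191]), 'orientation': array([-0.3109,  0.8576, -0.3872,  0.1338])}
0.1 [ 0.2247 -0.5289  0.2556] [ 0.9799  0.1995 -0.0001 -0.0008]
```

View pics/scene0.png

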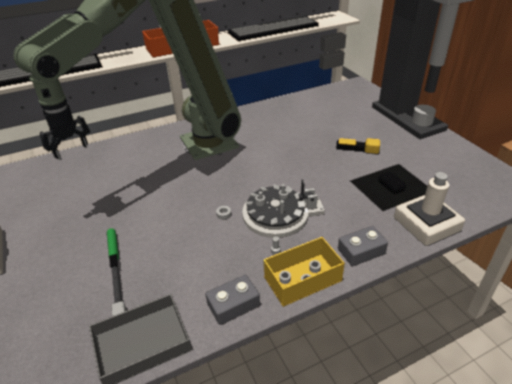

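View pics/side0.png

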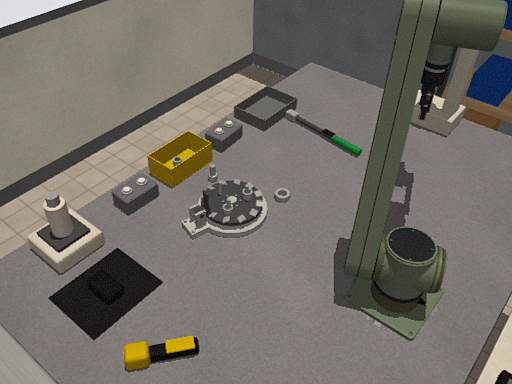

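Scene: fixture centred near (276,207), with the pawl on its right at about (305,195). Side: fixture near (230,205), with the pawl on its left at about (195,212). I'll enlarge both.

```bash
cat > h.py <<'E'
from rig import arm
import cv2,numpy as np
from scipy.spatial.transform import Rotation as R
np.set_printoptions(precision=4,suppress=True)
def cam(n,s=None):
    c=arm.calibration(n);K=c["camera_matrix"]
    if "origin" in c: return K,np.array(c["origin"]),R.from_quat(c["orientation"]).as_matrix()
    T=np.array(c["tool_from_camera"]);Rt=R.from_quat(s["orientation"]).as_matrix()
    return K,np.array(s["tcp_pos"])+Rt@T[:3,3],Rt@T[:3,:3]
def ray(C,u,v):
    K,o,M=C;d=M@np.linalg.inv(K)@[u,v,1];return o,d/np.linalg.norm(d)
def onz(C,u,v,z):
    o,d=ray(C,u,v);return o+d*(z-o[2])/d[2]
def proj(C,P):
    K,o,M=C;q=K@M.T@(np.array(P)-o);return q[:2]/q[2]
def two(C1,p1,C2,p2):
    o1,d1=ray(C1,*p1);o2,d2=ray(C2,*p2)
    t=np.linalg.lstsq(np.c_[d1,-d2],o2-o1,rcond=None)[0]
    a,b=o1+t[0]*d1,o2+t[1]*d2;return (a+b)/2,np.linalg.norm(a-b)
E
python3 - <<'E'
from h import *
a=cv2.imread("pics/scene0.png")[170:245,200:340];b=cv2.imread("pics/side0.png")[160:240,150:290]
cv2.imwrite("pics/crop0.png",np.vstack([cv2.resize(x,None,fx=3.8,fy=3.8,interpolation=cv2.INTER_CUBIC) for x in(a,b)]))
print(onz(cam("scene"),276,205,.05),onz(cam("side"),232,204,.05))
print(two(cam("scene"),(303,181),cam("side"),(194,206)))
E
```

```text
[0.5684 0.0374 0.05  ] [0.5427 0.05   0.05  ]
(array([0.5734, 0.1598, 0.1083]), np.float64(0.03690315470430431))
```

View pics/crop0.png

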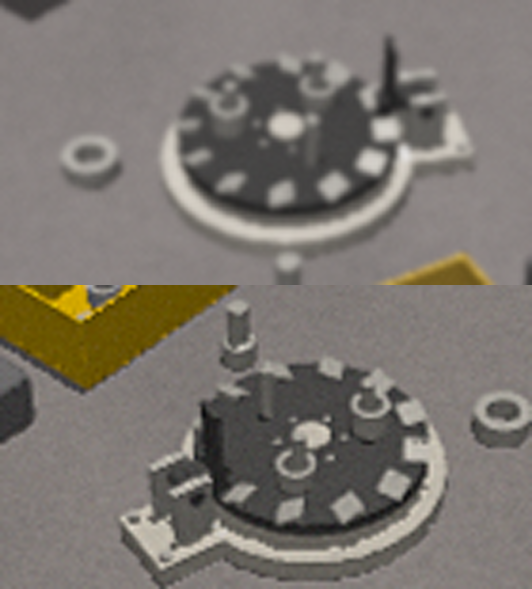

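The enlargement shows, in scene pixels, the hub at about (275.3,202.9), the plate top at (302,180) and the bare post top at (282.6,201). In side pixels the hub is at (231.8,199), the plate top at (205,191) and the post top at (220,184).

Run:
```python
from h import *
A,B=cam("scene"),cam("side")
for n,p,q,z in [("hub",(275.3,202.9),(231.8,198.9),.056),("plate",(302.1,180),(204.7,191),.133),("post0",(282.6,201.1),(220,183.7),.1)]:
    print(n,two(A,p,B,q),onz(A,*p,z),onz(B,*q,z))
# plate-bracket foot
s=arm.read_state();print(cam("wrist",s)[1:],arm.calibration("wrist"))
```

```text
hub (array([0.558 , 0.0371, 0.0526]), np.float64(0.00550843093439306)) [0.5638 0.0372 0.056 ] [0.5544 0.0373 0.056 ]
plate (array([0.5833, 0.128 , 0.1351]), np.float64(0.0008588486679258275)) [0.5813 0.1297 0.133 ] [0.5847 0.126  0.133 ]
post0 (array([0.6039, 0.0408, 0.0936]), np.float64(0.005335212626557508)) [0.6126 0.039  0.1   ] [0.5977 0.0436 0.1   ]
(array([ 0.2942, -0.4997,  0.3734]), array([[ 0.392 , -0.8781, -0.2743],
       [-0.92  , -0.3749, -0.1146],
       [-0.0022,  0.2972, -0.9548]])) {'camera_matrix': array([[300.7505,   0.    , 254.1092],
       [  0.    , 300.7505, 192.2993],
       [  0.    ,   0.    ,   1.    ]]), 'tool_from_camera': array([[ 0.0011, -0.9548, -0.2973,  0.0754],
       [ 1.    ,  0.0012, -0.0003,  0.0001],
       [ 0.0006, -0.2973,  0.9548, -0.1178],
       [ 0.    ,  0.    ,  0.    ,  1.    ]])}
```

```bash
python3 -m handwheel '[{"dx":0.776,"dy":-0.574,"fingers":0},{"dx":0.776,"dy":-0.574},{"dx":0.776,"dy":-0.574},{"dx":0.776,"dy":-0.574},{"dx":0.776,"dy":-0.574},{"dx":0.776,"dy":-0.574},{"dx":0.776,"dy":-0.574},{"dx":0.776,"dy":-0.574},{"dx":0.776,"dy":-0.574},{"dx":0.776,"dy":-0.574},{"dx":0.776,"dy":-0.574},{"dx":0.776,"dy":-0.574},{"dx":0.776,"dy":-0.574},{"dx":0.776,"dy":-0.574},{"dx":0.776,"dy":-0.574},{"dx":0.776,"dy":-0.574},{"dx":0.776,"dy":-0.574},{}]' 40 && python3 -m handwheel '[{"wz":-1},{"wz":-1},{"wz":-1},{"wz":-1},{"wz":-1},{"wz":-1},{"wz":-1},{"wz":-1},{"wz":-1},{"wz":-1},{"wz":-0.4},{}]'
python3 - <<'E'
from h import *
s=arm.read_state();im=arm.grab_frame("wrist");cv2.imwrite("pics/w1.png",im[:,:,::-1])
C=cam("wrist",s);print(s["tcp_pos"],s["orientation"],R.from_quat(s["orientation"]).as_matrix())
th=-.26;F=np.array([.559,.037,0])
for n,p in [("hub",(0,0,56)),("plate",(0,94,133)),("post0",(48.3,12.9,100))]:
    print(n,proj(C,F+R.from_euler('z',th).apply(np.array(p)/1000)))
E
```

```text
invalid input at $[0]: expected keys wx, wy, wz, dx, dy, dz, fingers
```

```bash
python3 -m handwheel '[{"wx":0,"wy":0,"wz":0,"dx":0.776,"dy":-0.574,"dz":0,"fingers":0},{"wx":0,"wy":0,"wz":0,"dx":0.776,"dy":-0.574,"dz":0,"fingers":0},{"wx":0,"wy":0,"wz":0,"dx":0.776,"dy":-0.574,"dz":0,"fingers":0},{"wx":0,"wy":0,"wz":0,"dx":0.776,"dy":-0.574,"dz":0,"fingers":0},{"wx":0,"wy":0,"wz":0,"dx":0.776,"dy":-0.574,"dz":0,"fingers":0},{"wx":0,"wy":0,"wz":0,"dx":0.776,"dy":-0.574,"dz":0,"fingers":0},{"wx":0,"wy":0,"wz":0,"dx":0.776,"dy":-0.574,"dz":0,"fingers":0},{"wx":0,"wy":0,"wz":0,"dx":0.776,"dy":-0.574,"dz":0,"fingers":0},{"wx":0,"wy":0,"wz":0,"dx":0.776,"dy":-0.574,"dz":0,"fingers":0},{"wx":0,"wy":0,"wz":0,"dx":0.776,"dy":-0.574,"dz":0,"fingers":0},{"wx":0,"wy":0,"wz":0,"dx":0.776,"dy":-0.574,"dz":0,"fingers":0},{"wx":0,"wy":0,"wz":0,"dx":0.776,"dy":-0.574,"dz":0,"fingers":0},{"wx":0,"wy":0,"wz":0,"dx":0.776,"dy":-0.574,"dz":0,"fingers":0},{"wx":0,"wy":0,"wz":0,"dx":0.776,"dy":-0.574,"dz":0,"fingers":0},{"wx":0,"wy":0,"wz":0,"dx":0.776,"dy":-0.574,"dz":0,"fingers":0},{"wx":0,"wy":0,"wz":0,"dx":0.776,"dy":-0.574,"dz":0,"fingers":0},{"wx":0,"wy":0,"wz":0,"dx":0.776,"dy":-0.574,"dz":0,"fingers":0}]' 40 && python3 -m handwheel '[{"wx":0,"wy":0,"wz":-1,"dx":0,"dy":0,"dz":0,"fingers":0},{"wx":0,"wy":0,"wz":-1,"dx":0,"dy":0,"dz":0,"fingers":0},{"wx":0,"wy":0,"wz":-1,"dx":0,"dy":0,"dz":0,"fingers":0},{"wx":0,"wy":0,"wz":-1,"dx":0,"dy":0,"dz":0,"fingers":0},{"wx":0,"wy":0,"wz":-1,"dx":0,"dy":0,"dz":0,"fingers":0},{"wx":0,"wy":0,"wz":-1,"dx":0,"dy":0,"dz":0,"fingers":0},{"wx":0,"wy":0,"wz":-1,"dx":0,"dy":0,"dz":0,"fingers":0},{"wx":0,"wy":0,"wz":-1,"dx":0,"dy":0,"dz":0,"fingers":0},{"wx":0,"wy":0,"wz":-1,"dx":0,"dy":0,"dz":0,"fingers":0},{"wx":0,"wy":0,"wz":-1,"dx":0,"dy":0,"dz":0,"fingers":0},{"wx":0,"wy":0,"wz":-0.4,"dx":0,"dy":0,"dz":0,"fingers":0},{"wx":0,"wy":0,"wz":0,"dx":0,"dy":0,"dz":0,"fingers":0}]'
python3 - <<'E'
from h import *
s=arm.read_state();im=arm.grab_frame("wrist");cv2.imwrite("pics/w1.png",im[:,:,::-1])
C=cam("wrist",s);print(s["time_s"],s["tcp_pos"],s["force"],R.from_quat(s["orientation"]).as_matrix())
th=-.26;F=np.array([.559,.037,0])
for n,p in [("hub",(0,0,56)),("plate",(0,94,133)),("post0",(48.3,12.9,100))]:
    print(n,proj(C,F+R.from_euler('z',th).apply(np.array(p)/1000)))
E
```

```text
time_s: 1.52
tcp_pos: [0.5583, 0.0383, 0.2559]
orientation: [0.98, 0.2, -0.0, 0.0]
force: [1.4, -0.4, 0.3]
grip_width: 0.003
gripper_force: 0.0
time_s: 2.52
tcp_pos: [0.5576, 0.0364, 0.2558]
orientation: [0.793, 0.609, -0.0, -0.0]
force: [0.2, 0.1, 0.1]
grip_width: -0.002
gripper_force: 0.0
2.5167 [0.5576 0.0364 0.2558] [0.1769 0.109  0.062 ] [[ 0.258   0.9661 -0.001 ]
 [ 0.9661 -0.258  -0.0001]
 [-0.0004 -0.0009 -1.    ]]
hub [255.666  170.8405]
plate [256.3996  71.4077]
post0 [307.8784 168.1752]
```

View pics/w1.png

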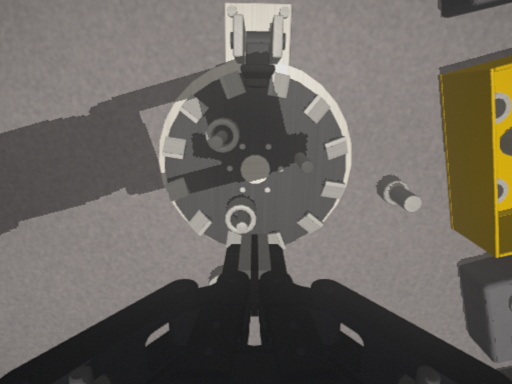

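The wrist view agrees with the model to about 2 mm: hub at (255,169), plate near (258,72), bare post near (306,166), with tool x along fixture y. I'll descend inside the plate and push outward.

```bash
python3 -m handwheel '[{"wx":0,"wy":0,"wz":0,"dx":0.375,"dy":0.02,"dz":0.69,"fingers":0},{"wx":0,"wy":0,"wz":0,"dx":0.375,"dy":0.02,"dz":0.69,"fingers":0},{"wx":0,"wy":0,"wz":0,"dx":0.375,"dy":0,"dz":0.69,"fingers":0},{"wx":0,"wy":0,"wz":0,"dx":0.375,"dy":0,"dz":0.69,"fingers":0},{"wx":0,"wy":0,"wz":0,"dx":0,"dy":0,"dz":0,"fingers":0},{"wx":0,"wy":0,"wz":0,"dx":0,"dy":0,"dz":0,"fingers":0}]'
python3 -m handwheel '[{"wx":0,"wy":0,"wz":0,"dx":0.15,"dy":0,"dz":0,"fingers":0},{"wx":0,"wy":0,"wz":0,"dx":0.15,"dy":0,"dz":0,"fingers":0},{"wx":0,"wy":0,"wz":0,"dx":0.15,"dy":0,"dz":0,"fingers":0},{"wx":0,"wy":0,"wz":0,"dx":0.15,"dy":0,"dz":0,"fingers":0},{"wx":0,"wy":0,"wz":0,"dx":0.15,"dy":0,"dz":0,"fingers":0}]'
python3 -m handwheel '[{"wx":0,"wy":0,"wz":0,"dx":0.15,"dy":0,"dz":0,"fingers":0},{"wx":0,"wy":0,"wz":0,"dx":0.15,"dy":0,"dz":0,"fingers":0},{"wx":0,"wy":0,"wz":0,"dx":0.1,"dy":0,"dz":0,"fingers":0},{"wx":0,"wy":0,"wz":0,"dx":0,"dy":0,"dz":0,"fingers":0}]'
python3 - <<'E'
from h import *
s=arm.read_state();cv2.imwrite("pics/w2.png",arm.grab_frame("wrist")[:,:,::-1])
d=R.from_quat(s["orientation"]).inv().apply(np.array(s["tcp_pos"])-[.558,.037,0]);print(d,s["force"])
b=arm.grab_frame("side")[:,:,::-1];cv2.imwrite("pics/c2.png",cv2.resize(b[140:250,150:300],None,fx=4,fy=4,interpolation=2))
E
```

```text
time_s: 3.07
tcp_pos: [0.5741, 0.0941, 0.1445]
orientation: [0.793, 0.609, -0.002, -0.001]
force: [0.0, -0.6, 0.5]
grip_width: -0.001
gripper_force: 0.0
time_s: 3.48
tcp_pos: [0.5833, 0.1225, 0.1473]
orientation: [0.793, 0.609, 0.0, 0.001]
force: [-1.1, -5.1, 3.3]
grip_width: 0.007
gripper_force: 2.5
time_s: 3.82
tcp_pos: [0.5878, 0.1393, 0.1472]
orientation: [0.793, 0.609, 0.001, 0.001]
force: [1.0, -1.1, 3.1]
grip_width: 0.003
gripper_force: 1.4
[ 0.1067  0.0028 -0.1471] [ 1.0006 -1.083   3.077 ]
```

View pics/c2.png

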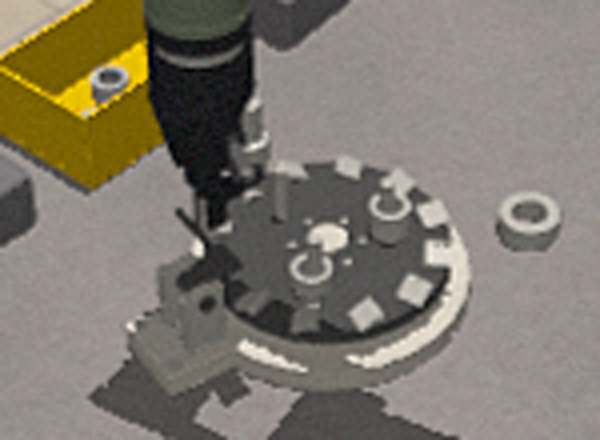

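The pawl is lifted and leaning at about 0.6 rad, with the plate held outward at about (195,235) in the crop. Next I'll retreat, move to the clockwise side of the bare post and go down.

```bash
python3 -m handwheel '[{"wx":0,"wy":0,"wz":0,"dx":-0.35,"dy":0,"dz":0,"fingers":0},{"wx":0,"wy":0,"wz":0,"dx":-0.35,"dy":0,"dz":0,"fingers":0},{"wx":0,"wy":0,"wz":0,"dx":-0.35,"dy":0,"dz":0,"fingers":0},{"wx":0,"wy":0,"wz":0,"dx":-0.35,"dy":0,"dz":0,"fingers":0},{"wx":0,"wy":0,"wz":0,"dx":-0.43,"dy":0.29,"dz":0,"fingers":0},{"wx":0,"wy":0,"wz":0,"dx":-0.43,"dy":0.29,"dz":0,"fingers":0},{"wx":0,"wy":0,"wz":0,"dx":-0.43,"dy":0.29,"dz":0,"fingers":0},{"wx":0,"wy":0,"wz":0,"dx":-0.43,"dy":0.29,"dz":0,"fingers":0},{"wx":0,"wy":0,"wz":0,"dx":0,"dy":0,"dz":0,"fingers":0}]'
python3 - <<'E'
from h import *
s=arm.read_state();cv2.imwrite("pics/w3.png",arm.grab_frame("wrist")[:,:,::-1])
d=R.from_quat(s["orientation"]).inv().apply(np.array(s["tcp_pos"])-[.558,.037,0]);print(d,s["force"])
E
```

```text
time_s: 4.67
tcp_pos: [0.5999, 0.0014, 0.1458]
orientation: [0.794, 0.607, -0.0, 0.001]
force: [0.1, 1.0, 1.7]
grip_width: 0.002
gripper_force: 0.0
[-0.0236  0.05   -0.1457] [0.0517 1.0016 1.6708]
```

View pics/w3.png

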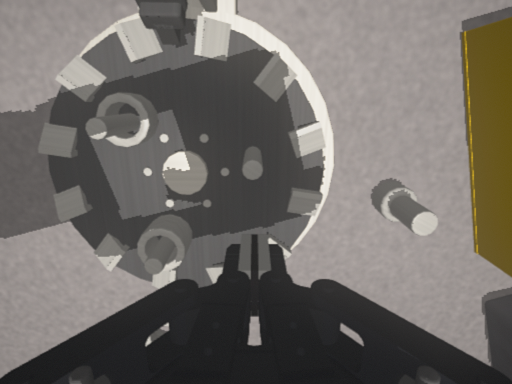

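The wrist view shows the bare post top near (252,172), the hub at (184,172), and the fingertips just behind the post, clear of it. I'll descend and start pushing, checking the geometry first.

```bash
python3 - <<'E'
from h import *
s=arm.read_state();C=cam("wrist",s);Ri=R.from_quat(s["orientation"]).inv();o=np.array([.558,.037,0])
for p,z in [((184,172),.056),((252.5,171),.1)]: print(Ri.apply(onz(C,*p,z)-o))
E
python3 -m handwheel '[{"wx":0,"wy":0,"wz":0,"dx":0,"dy":0,"dz":0.31,"fingers":0},{"wx":0,"wy":0,"wz":0,"dx":0,"dy":0,"dz":0.31,"fingers":0},{"wx":0,"wy":0,"wz":0,"dx":0,"dy":0,"dz":0.31,"fingers":0},{"wx":0,"wy":0,"wz":0,"dx":0,"dy":0,"dz":0,"fingers":0}]'
python3 -m handwheel '[{"wx":0,"wy":0,"wz":0,"dx":0.15,"dy":0,"dz":0,"fingers":0},{"wx":0,"wy":0,"wz":0,"dx":0.15,"dy":0,"dz":0,"fingers":0},{"wx":0,"wy":0,"wz":0,"dx":0.1,"dy":0,"dz":0,"fingers":0},{"wx":0,"wy":0,"wz":0,"dx":0.1,"dy":0,"dz":0,"fingers":0}]'
python3 -m handwheel '[{"wx":0,"wy":0,"wz":0,"dx":0.1,"dy":-0.03,"dz":0,"fingers":0}]'
```

```text
[ 0.0041 -0.0015 -0.056 ]
[ 0.0152  0.0472 -0.1   ]
time_s: 5.05
tcp_pos: [0.597, 0.0059, 0.1063]
orientation: [0.793, 0.609, -0.002, -0.002]
force: [-1.2, -0.6, 0.0]
grip_width: -0.001
gripper_force: 0.0
time_s: 5.38
tcp_pos: [0.6046, 0.025, 0.1096]
orientation: [0.793, 0.609, -0.001, 0.001]
force: [-2.9, -4.4, 3.6]
grip_width: 0.004
gripper_force: 2.5
time_s: 5.47
tcp_pos: [0.6047, 0.029, 0.1096]
orientation: [0.793, 0.609, -0.0, 0.001]
force: [-1.8, -3.7, 3.4]
grip_width: 0.001
gripper_force: 2.3
```

```bash
python3 -m handwheel '[{"wx":0,"wy":0,"wz":0,"dx":0.1,"dy":-0.05,"dz":0,"fingers":0},{"wx":0,"wy":0,"wz":0,"dx":0.1,"dy":-0.05,"dz":0,"fingers":0},{"wx":0,"wy":0,"wz":0,"dx":0.1,"dy":-0.05,"dz":0,"fingers":0},{"wx":0,"wy":0,"wz":0,"dx":0,"dy":0,"dz":0,"fingers":0}]'
python3 - <<'E'
from h import *
s=arm.read_state();cv2.imwrite("pics/w4.png",arm.grab_frame("wrist")[:,:,::-1])
d=R.from_quat(s["orientation"]).inv().apply(np.array(s["tcp_pos"])-[.558,.037,0]);print(d,s["force"])
E
```

```text
time_s: 5.8
tcp_pos: [0.6015, 0.0438, 0.1088]
orientation: [0.793, 0.609, 0.0, -0.001]
force: [-0.3, 0.1, -0.5]
grip_width: -0.001
gripper_force: 0.0
[ 0.018   0.0402 -0.1088] [-0.308   0.0702 -0.5281]
```

View pics/w4.png

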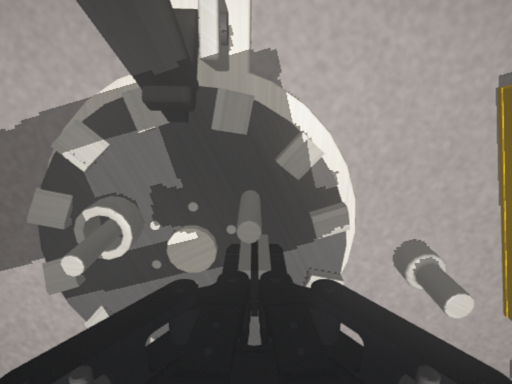

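In this view the post0 top is at (249,231), the hub at (190,249), and a bushed post's top (post1) at (72,266). I'll compute the dial angle from those.

Run:
```python
from h import *
s=arm.read_state();C=cam("wrist",s);Ri=R.from_quat(s["orientation"]).inv();o=np.array([.558,.037,0])
P=[Ri.apply(onz(C,*p,z)-o)[:2] for p,z in [((191,249),.056),((249,231),.1),((72,266),.1)]]
print(P)
# fixture coords: (X,Y)=(tool y, tool x); post0 - post1 direction
v=P[1]-P[2];print(np.linalg.norm(v)*1e3, "dial from p0-p1:",np.arctan2(v[0],v[1])-np.radians(15-30))
w=P[1]-P[0];print(np.linalg.norm(w)*1e3,"from hub:",np.arctan2(w[0],w[1])-np.radians(15))
```

```text
[array([ 0.003 , -0.0001]), array([0.0356, 0.0372]), array([ 0.0173, -0.0471])]
86.29899258706678 dial from p0-p1: 0.47490663619826884
49.54391390476109 from hub: 0.4554863127208629
```

The dial is at about 0.48. I'll nudge it 2 mm more, then back off, rise, and cross over the plate to its outer side.

```bash
python3 -m handwheel '[{"wx":0,"wy":0,"wz":0,"dx":0.05,"dy":-0.02,"dz":0,"fingers":0},{"wx":0,"wy":0,"wz":0,"dx":0,"dy":0,"dz":0,"fingers":0},{"wx":0,"wy":0,"wz":0,"dx":-0.15,"dy":0,"dz":0,"fingers":0},{"wx":0,"wy":0,"wz":0,"dx":-0.15,"dy":0,"dz":0,"fingers":0},{"wx":0,"wy":0,"wz":0,"dx":0,"dy":0,"dz":-0.65,"fingers":0},{"wx":0,"wy":0,"wz":0,"dx":0,"dy":0,"dz":-0.65,"fingers":0},{"wx":0,"wy":0,"wz":0,"dx":0,"dy":0,"dz":-0.65,"fingers":0},{"wx":0,"wy":0,"wz":0,"dx":0,"dy":0,"dz":-0.3,"fingers":0},{"wx":0,"wy":0,"wz":0,"dx":0,"dy":0,"dz":0,"fingers":0}]'
python3 - <<'E'
from h import *
s=arm.read_state();cv2.imwrite("pics/w5.png",arm.grab_frame("wrist")[:,:,::-1])
d=R.from_quat(s["orientation"]).inv().apply(np.array(s["tcp_pos"])-[.558,.037,0]);print(d,s["force"])
E
```

```text
time_s: 6.6
tcp_pos: [0.6, 0.0326, 0.2022]
orientation: [0.793, 0.609, 0.003, 0.002]
force: [0.1, 0.1, -0.0]
grip_width: 0.0
gripper_force: 0.0
[ 0.0071  0.0431 -0.2019] [ 0.1126  0.0922 -0.0221]
```

View pics/w5.png

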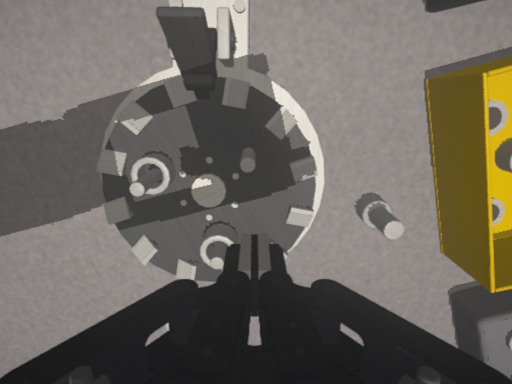

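The pawl is up. Post0's top is at about (248,165), post1's at (137,189), post2's at (216,264) and the hub at (208,190); both bushings are seated. I'll measure the dial angle and go on to the outer side.

```bash
python3 - <<'E'
from h import *
s=arm.read_state();C=cam("wrist",s);Ri=R.from_quat(s["orientation"]).inv();o=np.array([.558,.037,0])
P=[Ri.apply(onz(C,*p,z)-o)[:2] for p,z in [((208,190),.056),((248,165),.1),((137,189),.1),((216,264),.1)]]
print(P,(P[1]+P[2]+P[3])/3)
for i,j,a in[(1,2,-15),(1,3,45),(2,3,105)]:
    v=P[i]-P[j];print(np.linalg.norm(v)*1e3,np.arctan2(v[0],v[1])-np.radians(a))
E
python3 -m handwheel '[{"wx":0,"wy":0,"wz":0,"dx":0.86,"dy":-0.21,"dz":0,"fingers":0},{"wx":0,"wy":0,"wz":0,"dx":0.86,"dy":-0.21,"dz":0,"fingers":0},{"wx":0,"wy":0,"wz":0,"dx":0.86,"dy":-0.21,"dz":0,"fingers":0},{"wx":0,"wy":0,"wz":0,"dx":0.86,"dy":-0.21,"dz":0,"fingers":0},{"wx":0,"wy":0,"wz":0,"dx":0.86,"dy":-0.21,"dz":0,"fingers":0},{"wx":0,"wy":0,"wz":0,"dx":0,"dy":0,"dz":0,"fingers":0}]'
```

```text
[array([ 0.0029, -0.001 ]), array([0.0355, 0.0363]), array([ 0.017 , -0.0476]), array([-0.047 ,  0.0097])] [ 0.0018 -0.0005]
85.86716452320297 0.4784984126007178
86.72095821856524 0.47359193555343637
85.93031730990062 0.4674281775363833
time_s: 7.15
tcp_pos: [0.6013, 0.2155, 0.1963]
orientation: [0.792, 0.611, -0.0, -0.002]
force: [0.2, 0.3, 0.5]
grip_width: 0.0
gripper_force: 0.0
```

Dial is at about 0.50 once the fixture yaw is allowed for, which is good. I'll descend outside the plate and push inward.

```bash
python3 -m handwheel '[{"wx":0,"wy":0,"wz":0,"dx":0,"dy":0.05,"dz":0.43,"fingers":0},{"wx":0,"wy":0,"wz":0,"dx":0,"dy":0.05,"dz":0.43,"fingers":0},{"wx":0,"wy":0,"wz":0,"dx":0,"dy":0.05,"dz":0.42,"fingers":0},{"wx":0,"wy":0,"wz":0,"dx":0,"dy":0,"dz":0,"fingers":0}]'
python3 -m handwheel '[{"wx":0,"wy":0,"wz":0,"dx":-0.15,"dy":0,"dz":0,"fingers":0},{"wx":0,"wy":0,"wz":0,"dx":-0.15,"dy":0,"dz":0,"fingers":0},{"wx":0,"wy":0,"wz":0,"dx":-0.15,"dy":0,"dz":0,"fingers":0},{"wx":0,"wy":0,"wz":0,"dx":-0.15,"dy":0,"dz":0,"fingers":0},{"wx":0,"wy":0,"wz":0,"dx":-0.15,"dy":0,"dz":0,"fingers":0},{"wx":0,"wy":0,"wz":0,"dx":-0.15,"dy":0,"dz":0,"fingers":0},{"wx":0,"wy":0,"wz":0,"dx":-0.15,"dy":0,"dz":0,"fingers":0},{"wx":0,"wy":0,"wz":0,"dx":-0.15,"dy":0,"dz":0,"fingers":0},{"wx":0,"wy":0,"wz":0,"dx":-0.15,"dy":0,"dz":0,"fingers":0},{"wx":0,"wy":0,"wz":0,"dx":-0.15,"dy":0,"dz":0,"fingers":0}]'
python3 -m handwheel '[{"wx":0,"wy":0,"wz":0,"dx":-0.1,"dy":0,"dz":0,"fingers":0},{"wx":0,"wy":0,"wz":0,"dx":-0.1,"dy":0,"dz":0,"fingers":0}]'
python3 - <<'E'
from h import *
s=arm.read_state()
d=R.from_quat(s["orientation"]).inv().apply(np.array(s["tcp_pos"])-[.558,.037,0]);print(d,s["force"])
E
```

```text
time_s: 7.48
tcp_pos: [0.6054, 0.207, 0.142]
orientation: [0.793, 0.609, -0.005, -0.002]
force: [-1.2, -0.2, -0.2]
grip_width: -0.002
gripper_force: 0.0
time_s: 8.32
tcp_pos: [0.5924, 0.1502, 0.1473]
orientation: [0.793, 0.609, 0.0, -0.0]
force: [0.6, 2.0, -1.0]
grip_width: 0.004
gripper_force: 1.0
time_s: 8.48
tcp_pos: [0.5904, 0.1425, 0.1473]
orientation: [0.793, 0.609, 0.0, -0.0]
force: [0.6, 2.7, -2.2]
grip_width: -0.002
gripper_force: 1.2
[ 0.1103  0.004  -0.1473] [ 0.5613  2.6971 -2.1975]
```

```bash
for i in 1; do python3 -m handwheel '[{"wx":0,"wy":0,"wz":0,"dx":-0.05,"dy":0,"dz":0,"fingers":0}]'|grep -E "tcp|^force"; python3 -m handwheel '[{"wx":0,"wy":0,"wz":0,"dx":-0.05,"dy":0,"dz":0,"fingers":0}]'|grep -E "tcp|^force"; python3 -m handwheel '[{"wx":0,"wy":0,"wz":0,"dx":0,"dy":0,"dz":0,"fingers":0}]'|grep -E "tcp|^force"; done
```

```text
tcp_pos: [0.5903, 0.1417, 0.1473]
force: [2.2, 9.5, -4.4]
tcp_pos: [0.5902, 0.1414, 0.1473]
force: [3.7, 14.1, -5.9]
tcp_pos: [0.5902, 0.1415, 0.1472]
force: [2.4, 10.2, -4.9]
```

It reached a firm stop at x≈109 mm, where an upright plate should be. I'll back off, rise and check.

```bash
python3 -m handwheel '[{"wx":0,"wy":0,"wz":0,"dx":0.3,"dy":0,"dz":0,"fingers":0},{"wx":0,"wy":0,"wz":0,"dx":0.5,"dy":0,"dz":0,"fingers":0},{"wx":0,"wy":0,"wz":0,"dx":0.5,"dy":0,"dz":0,"fingers":0},{"wx":0,"wy":0,"wz":0,"dx":0,"dy":0,"dz":-0.9,"fingers":0},{"wx":0,"wy":0,"wz":0,"dx":0,"dy":0,"dz":-0.9,"fingers":0},{"wx":0,"wy":0,"wz":0,"dx":0,"dy":0,"dz":-0.9,"fingers":0},{"wx":0,"wy":0,"wz":0,"dx":-0.9,"dy":0,"dz":0,"fingers":0},{"wx":0,"wy":0,"wz":0,"dx":-0.9,"dy":0,"dz":0,"fingers":0},{"wx":0,"wy":0,"wz":0,"dx":-0.9,"dy":0,"dz":0,"fingers":0},{"wx":0,"wy":0,"wz":0,"dx":-0.9,"dy":0,"dz":0,"fingers":0},{"wx":0,"wy":0,"wz":0,"dx":0,"dy":0,"dz":0,"fingers":0},{"wx":0,"wy":0,"wz":0,"dx":0,"dy":0,"dz":0,"fingers":0}]'
python3 - <<'E'
from h import *
s=arm.read_state();cv2.imwrite("pics/w6.png",arm.grab_frame("wrist")[:,:,::-1])
C=cam("wrist",s);Q=R.from_euler('z',-.288);o=np.array([.5585,.0385,0])
for a in (0,.05,.1,.2): 
    y,z=-.03*np.cos(a)+.065*np.sin(a),.03*np.sin(a)+.065*np.cos(a); print(a,proj(C,o+Q.apply([0,.124+y,.068+z])))
for k in range(3): t=np.radians(15+120*k)+.524; print(proj(C,o+Q.apply([.05*np.cos(t),.05*np.sin(t),.1])))
E
```

```text
time_s: 9.73
tcp_pos: [0.5653, 0.0484, 0.256]
orientation: [0.794, 0.608, -0.0, 0.0]
force: [-0.4, -0.0, 0.3]
grip_width: 0.004
gripper_force: 0.0
0 [252.388   88.7394]
0.05 [252.4815  84.0471]
0.1 [252.5798  79.1741]
0.2 [252.7898  68.9536]
[289.4289 158.1166]
[199.2134 179.5382]
[262.1633 239.9708]
```

View pics/w6.png

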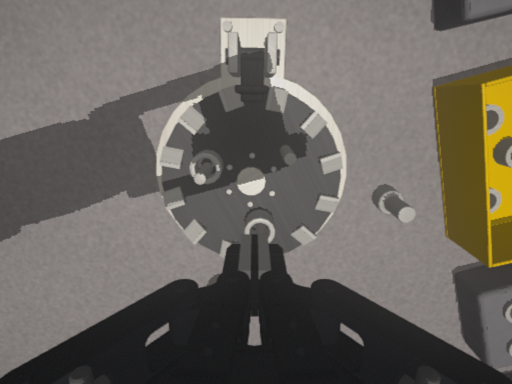

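The posts at (290,158) and (200,179) match the prediction for 0.524. The plate edge is upright near (253,88), midway between the teeth at (231,98) and (277,100), and both bushings are on the dial.

```bash
python3 -c "
from rig import arm
print(arm.hand_in())"
```

```text
the job is handed in; nothing more can be done
None
```

I turned the dial back one tooth and pushed the pawl down to a firm stop in the new notch, with both bushings still on their posts; the job is handed in, and no verdict came back.

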